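# Free the seized hardware-box cover and stow the spacer blocks

### The arm

A 6-joint arm with a two-finger parallel gripper is mounted at the origin on the work surface. World frame = base frame: x ahead of the robot, y to its left, z up, the work surface at z = 0. Lengths are in m, angles in degrees, forces in N, time in s.
With the tool pointing down it reaches from about 0.325 to 1 m from the base axis. Payload 5.1 kg.
Tool frame: the origin (TCP) lies at the very end of the fingers, on their centre line; the grasp point (between the pads) lies behind it (grasp_offset is the z of the grasp point in the tool frame, in m); z points along the fingers, y is the line along which they close (so a half turn about z gives the same grasp; the last joint's range is limited). The gripper opens to 85 mm and grips with 20 to 120 N. Pads are 22 mm wide; open, the fingers measure 114 mm over their backs; the gripper's body (76 mm by 85 mm) begins 54 mm behind the grasp point. The pads swing forward as they close: fully open they stand 13 mm farther back than shut.
Start: joints at [-70.164, 7.093, 94.555, -0, 78.352, -4.733], TCP at [0.27, -0.591, 0.21] pointing down, gripper open.
Joint ranges: [-149.61, 149.61], [-58.7, 133.49], [1.44, 155.28], [-77.14, 257.14], [18.33, 153.61], [-166.67, 166.67]. Speed limits (degrees/s): [147.25, 147.25, 180, 180, 180, 180].

### API

Orientations are given as a 3x3 rotation matrix whose columns are the frame's x, y, z axes.
In Python, from bench import * gives the robot as it stands. The module is installed in compiled form; this text tells all that it offers.
- The arm moves only by the shell command python3 -m inch 'ROWS' [OPENING]. ROWS is JSON, a list of rows, each a list of 4 numbers: the shift along the tool's x, y, z in cm, then the turn about the tool's z in degrees. A call has 1 to 8 rows; each row is the pose to reach, as a shift and turn from the pose commanded when the call began, along the tool's axes at that moment; what a row does not reach only later rows make up. A row lasts 1/10 s, in which the tool goes at most 50 mm and 8.59 degrees, less where a joint would pass 70% of its speed; a pose out of reach is approached as far as the arm can. A call with a gripper value outside its range is refused whole. OPENING is the closure, from -1 (fully open) to 1 (shut), set as the call begins (- or left out, the last holds). The fingers move at their own pace and stop on an object; the grip force is fixed at half the most. Time passes only in rows, so rows that repeat a pose let the fingers close. It gives the time, the measured TCP pose, the force, the opening and the grip force at its end, in the units of the state.
- get_obs(): the state, without advancing time (a new reading comes with each control period).
- snapshot(name): name is "side" or "top"; returns the picture (400x640x3 uint8, blue, green, red); there is no depth.
- camera_params(name): a dict with "K" (3x3 intrinsics, pixels), "camera_from_world" (4x4, takes a point from world to camera coordinates). Camera axes: x right, y down, z forward; pixel columns grow to the right and rows downward; lengths in m; the calibration is good to about 2 mm. A picture is of the moment at which its call begins. camera_params takes no time and is no camera call.
- finish_job(): hands the job in; it is judged then, once.
The state is a dict: "time_s": time; "joint_positions": joint angles; "dq": joint speeds; "joint_torque": joint torques, N m; "ee_pos": TCP position; "tool_rot": TCP orientation; "wrist_force": force on the tool from outside, world axes, zero at the start; "wrist_torque": the same for the moment, N m; "width": finger opening in m; "gripper_force": force on a finger pad.
Only numpy, scipy, OpenCV 4.12 (cv2) and the standard library are available. Lean on these libraries where they do the work, as an engineer would, in place of code of your own. Each camera call takes 0.05 s, during which the arm holds its last target. There are 200 camera calls.

### The job

The monitor arm is assembled and its left-over spacer blocks must be put away. Work the rusted sliding cover of the steel hardware box loose with short back-and-forth strokes until it runs, slide it fully open, put every aluminium spacer block from the pulp tray into the box's bay, then slide the cover fully shut over them. Leave the mug, the rubber pad and the clamp screw where they are.

Things in the scene. Friction and masses are not known exactly. Their poses are not given: they have to be found in the camera images.
- hardware_box: Steel box fixed to the desk, 104 mm (its x) by 240 mm (its y), 49 mm high without the cover. Origin: on the desk under the centre of its open-topped bay, z up. Bay: 96 mm (x) by 110 mm (y) inside, floor at 4 mm, wall tops at 49 mm. On the bay's -y side a closed steel block 122 mm long; the sliding cover (120 by 98 by 4 mm, top at 54 mm) runs on to it.
- cover (a joint): Travel of the rusted steel cover (m) along the box's -y: 0 fully shut, 0.115 fully open. Seized about 0.011 open: 22 mm of stiff play (6 to 18 N) between hard stops at 0 and 0.022 to 0.024. Each full stroke to one stop and then to the other loosens it; after 2 to 6 such to-and-fro strokes the outer stop is gone; it runs to 0.115 and stays free. Pressing harder on the stop gains nothing.
- cover_knob (a point): Centre of the grip block standing on the cover: dark steel, 26 mm (box x) by 16 mm (box y, the sliding direction) by 36 mm tall. This point is 20 mm above the cover's top face (54 mm over the desk) and 16 mm below the block's top. It moves with the cover: at cover = 0 it is at y = -45 mm in the box's frame, x = 0.
- tray: Moulded cardboard-pulp tray fixed to the desk, 160 mm (x) by 190 mm (y) by 15 mm high; origin on the desk under its centre. Six pockets, each 40 mm (x) by 28 mm (y) and 9 mm deep (floor at 6 mm), centred at x = -33 and 33 mm, y = -60, 0 and 60 mm. Each pocket holds at most one spacer block.
- block0_c (a point): Centre of spacer block 1: bare aluminium block 28 mm (its x) by 16 mm (its y) by 24 mm (its z, upright at the start), 35 g, with a dark bore mark on top; starts standing in a tray pocket, its top 15 mm above the tray's rim. All blocks are alike. None if it is not there in this run.
- block1_c (a point): Centre of spacer block 2: bare aluminium block 28 mm (its x) by 16 mm (its y) by 24 mm (its z, upright at the start), 35 g, with a dark bore mark on top; starts standing in a tray pocket, its top 15 mm above the tray's rim. All blocks are alike. None if it is not there in this run.
- block2_c (a point): Centre of spacer block 3: bare aluminium block 28 mm (its x) by 16 mm (its y) by 24 mm (its z, upright at the start), 35 g, with a dark bore mark on top; starts standing in a tray pocket, its top 15 mm above the tray's rim. All blocks are alike. None if it is not there in this run.
- block3_c (a point): Centre of spacer block 4: bare aluminium block 28 mm (its x) by 16 mm (its y) by 24 mm (its z, upright at the start), 35 g, with a dark bore mark on top; starts standing in a tray pocket, its top 15 mm above the tray's rim. All blocks are alike. None if it is not there in this run.
- block4_c (a point): Centre of spacer block 5: bare aluminium block 28 mm (its x) by 16 mm (its y) by 24 mm (its z, upright at the start), 35 g, with a dark bore mark on top; starts standing in a tray pocket, its top 15 mm above the tray's rim. All blocks are alike. None if it is not there in this run.
- block5_c (a point): Centre of spacer block 6: bare aluminium block 28 mm (its x) by 16 mm (its y) by 24 mm (its z, upright at the start), 35 g, with a dark bore mark on top; starts standing in a tray pocket, its top 15 mm above the tray's rim. All blocks are alike. None if it is not there in this run.
- mug: White mug, 76 mm wide, 85 mm high; stands on the desk, to be left alone. Origin under its centre.
- rubber_pad: Flat black rubber disc, 72 mm across, 12 mm thick; to be left alone. Origin under its centre.
- clamp_screw: Clamp screw standing on its black three-lobed knob, about 56 mm across, 66 mm high; to be left alone. Origin under its centre.
There are look-alikes about, which are no part of the job. What is shaped like the part that bears block3_c but pink is not meant.

How it is judged (in metres and radians):
On the way, in this order (a step that is already met when the one before it is completed fails the run):
1. the cover is worked free and slid fully open (value of joint cover above 0.105 m), for 0.2 s.
2. every spacer block lies in the bay (x of block0_c in the frame of hardware_box between -0.048 and 0.048 m and y of block0_c in the frame of hardware_box between -0.055 and 0.055 m and z of each of block0_c, block1_c, block2_c, block3_c, block4_c, block5_c in the frame of hardware_box below 0.047 m and x of block1_c in the frame of hardware_box between -0.048 and 0.048 m and y of block1_c in the frame of hardware_box between -0.055 and 0.055 m and x of block2_c in the frame of hardware_box between -0.048 and 0.048 m and y of block2_c in the frame of hardware_box between -0.055 and 0.055 m and x of block3_c in the frame of hardware_box between -0.048 and 0.048 m and y of block3_c in the frame of hardware_box between -0.055 and 0.055 m and x of block4_c in the frame of hardware_box between -0.048 and 0.048 m and y of block4_c in the frame of hardware_box between -0.055 and 0.055 m and x of block5_c in the frame of hardware_box between -0.048 and 0.048 m and y of block5_c in the frame of hardware_box between -0.055 and 0.055 m), for 0.2 s.
At the end, for the whole second after the job is handed in: The cover is shut to within 5 mm and every spacer block present lies at rest inside the bay, below its rim (all of step 2 and value of joint cover below 0.005 m and linear speed of each of block0, block1, block2, block3, block4, block5 below 0.02 m/s); the robot touches nothing.
It fails at once if the mug is shifted by more than 30 mm (distance of mug from where it was at the start of the episode above 0.03 m).
It fails at once if the round rubber pad is shifted by more than 30 mm (distance of rubber_pad from where it was at the start of the episode above 0.03 m).
It fails at once if the clamp screw is shifted by more than 30 mm (distance of clamp_screw from where it was at the start of the episode above 0.03 m).
Of block0, block1, block2, block3, block4, block5 only 3 to 6 are there at a start; the rules pass over those that are not, and their reading is None.
At some moment in a run one of block0, block1, block2, block3, block4, block5 may be knocked a few centimetres aside while the robot is not near it.
Once in a run the grip may slacken for a moment while it holds something.
It also fails if it takes over 210 s, if anything falls off the work surface, if the arm or the gripper's body presses on something with over 40 N, if the wrist force passes 120 N, or if a joint passes its speed limit or range.

## Working session

There is one attempt and no reset: what is moved stays moved. The work goes in short steps, Python scripts to look and compute and a shell command to move; the robot and the scene stay as the last step left them, time stands still between calls to the robot, and variables do not carry over. Pictures are saved under pics/ and viewed, at most 14 in all, crops included, and the job is handed in when it is done.

```bash
mkdir -p pics; python3 - <<'E'
from bench import *
import cv2
o=get_obs();print({k:o[k] for k in o})
for n in("top","side"):
    cv2.imwrite(f"pics/{n}0.png",snapshot(n));p=camera_params(n);print(n,p)
E
```

```text
{'time_s': 0.0, 'joint_positions': array([-7.01654827e+01,  7.13455960e+00,  9.46333444e+01,  8.22517645e-05,
        7.83511716e+01, -4.73267084e+00]), 'dq': array([-0.14146965, -0.10824283, -0.00913381,  0.01205077, -0.12457566,
        0.00883073]), 'joint_torque': array([ 8.01130736e-04, -4.23606527e+01, -3.65456200e+01,  8.81865435e-05,
        7.01769735e-03,  2.03721447e-05]), 'ee_pos': array([ 0.26999741, -0.59056009,  0.20864865]), 'tool_rot': array([[ 9.09474536e-01,  4.15759033e-01, -7.03841132e-04],
       [ 4.15759593e-01, -9.09472450e-01,  1.95544849e-03],
       [ 1.72871254e-04, -2.07105931e-03, -9.99997840e-01]]), 'wrist_force': array([-0.82539258, -0.84893045,  0.06770804]), 'wrist_torque': array([-0.00469079, -0.00829756,  0.06398252]), 'gripper_force': 0.0, 'width': 0.08565119928941003}
top {'K': array([[362.45984765,   0.        , 318.03768232],
       [  0.        , 362.45984765, 197.72736893],
       [  0.        ,   0.        ,   1.        ]]), 'camera_from_world': array([[ 0.00592447, -0.99974664,  0.02171521,  0.00835518],
       [-0.98766176, -0.00924843, -0.15632887,  0.60307456],
       [ 0.15649009, -0.02052112, -0.98746632,  0.80086612],
       [ 0.        ,  0.        ,  0.        ,  1.        ]])}
side {'K': array([[432.13556918,   0.        , 318.46112698],
       [  0.        , 432.13556918, 202.11275865],
       [  0.        ,   0.        ,   1.        ]]), 'camera_from_world': array([[-0.94628376, -0.3227505 , -0.01947195,  0.57012185],
       [-0.18855385,  0.59974493, -0.77765897,  0.1456487 ],
       [ 0.26266802, -0.73221454, -0.62838473,  1.0079034 ],
       [ 0.        ,  0.        ,  0.        ,  1.        ]])}
```

View pics/top0.png

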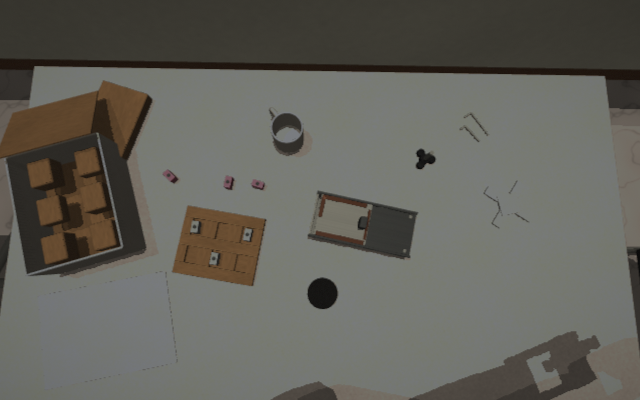

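View pics/side0.png

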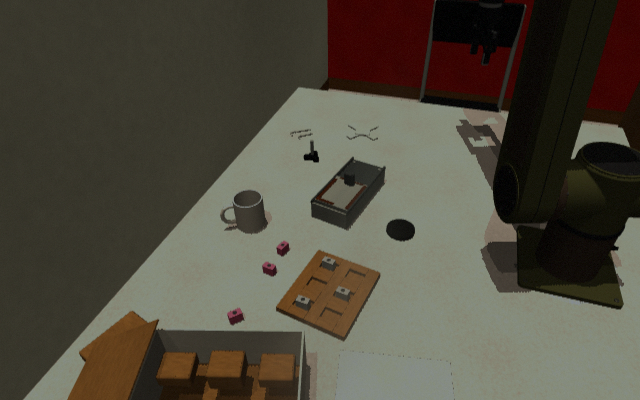

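```bash
cat > h.py <<'E'
from bench import *
import cv2, numpy as np
def ray(n,u,v,z):
    p=camera_params(n);T=p["camera_from_world"];R,t=T[:3,:3],T[:3,3]
    c=-R.T@t;d=R.T@np.linalg.solve(p["K"],[u,v,1.]);return c+d*(z-c[2])/d[2]
def proj(n,X):
    p=camera_params(n);q=p["K"]@(p["camera_from_world"]@np.append(X,1))[:3];return q[:2]/q[2]
def tri(uvt,uvs):
    A=[];b=[]
    for n,(u,v) in(("top",uvt),("side",uvs)):
        p=camera_params(n);P=p["K"]@p["camera_from_world"][:3]
        for k,w in((0,u),(1,v)):
            r=P[k]-w*P[2];r=r/np.linalg.norm(r[:3]);A.append(r[:3]);b.append(-r[3])
    return np.linalg.lstsq(np.array(A),np.array(b),rcond=None)[0]
def crop(img,x,y,w,h,s,f,g=2.0):
    c=np.clip(img[y:y+h,x:x+w].astype(float)*g,0,255).astype(np.uint8)
    cv2.imwrite(f,cv2.resize(c,None,fx=s,fy=s,interpolation=cv2.INTER_CUBIC))
E
python3 - <<'E'
from h import *
t=cv2.imread("pics/top0.png");s=cv2.imread("pics/side0.png")
crop(t,165,170,260,130,3,"pics/tc.png")
crop(s,270,150,130,190,3,"pics/sc.png")
E
```

```text
(no output)
```

View pics/tc.png

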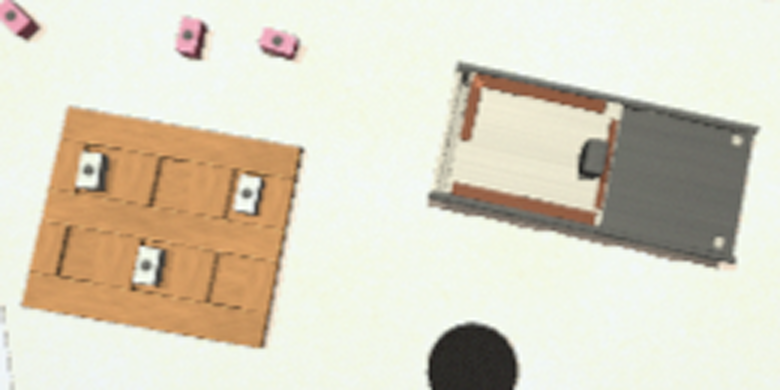

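View pics/sc.png

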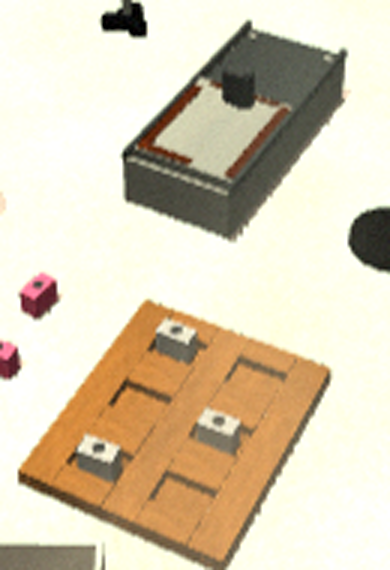

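```bash
python3 - <<'E'
from h import *
t=cv2.imread("pics/top0.png")
f=lambda x,y:(165+x/3-1/3,170+y/3-1/3); g=lambda x,y:(270+x/3-1/3,150+y/3-1/3)
print("tray",[ray("top",*f(*c),0.015)[:2].round(4).tolist() for c in((67,107),(302,148),(264,348),(22,305))])
print("box",[ray("top",*f(*c),0.054)[:2].round(4).tolist() for c in((460,65),(757,128),(733,265),(432,203))])
for a,b in(((91,170),(99,448)),((247,193),(177,329)),((147,265),(218,414))):
    print("blk",tri(f(*a),g(*b)).round(4),ray("top",*f(*a),.03).round(4))
hsv=cv2.cvtColor(t,cv2.COLOR_BGR2HSV)
m=((hsv[...,1]<60)&(hsv[...,2]>75)).astype(np.uint8)
for a in((91,170),(247,193),(147,265)):
    u,v=map(int,f(*a));w=np.zeros_like(m);w[v-9:v+10,u-9:u+10]=m[v-9:v+10,u-9:u+10]
    c,_=cv2.findContours(w,0,2);c=max(c,key=cv2.contourArea)
    P=np.array([ray("top",*q[0],.03)[:2] for q in c],np.float32);print(cv2.minAreaRect(P*1000))
# cover face (bright) and red
m2=((hsv[...,2]>70)).astype(np.uint8);w=np.zeros_like(m);w[190:260,310:420]=1
print("knob front-ish",ray("top",*f(598,140),.09).round(4),ray("top",*f(597,158),.09).round(4))
print("knob tri",tri(f(597,158),g(239,69)).round(4))
E
```

```text
tray [[0.5867, 0.3272], [0.5552, 0.1385], [0.3991, 0.1635], [0.4309, 0.3523]]
box [[0.617, 0.0133], [0.5698, -0.2168], [0.4651, -0.1946], [0.5103, 0.0339]]
blk [0.5349 0.3011 0.0273] [0.5352 0.3004 0.03  ]
blk [0.5173 0.1782 0.0301] [0.5182 0.1785 0.03  ]
blk [0.4622 0.252  0.0346] [0.4623 0.2532 0.03  ]
((535.5645751953125, 302.4501037597656), (16.511098861694336, 28.277788162231445), 85.1802978515625)
((517.4078979492188, 178.96876525878906), (16.52192497253418, 28.207008361816406), 79.14962768554688)
((461.87542724609375, 253.8885955810547), (16.395858764648438, 28.273008346557617), 81.52344512939453)
knob front-ish [ 0.5556 -0.088   0.09  ] [ 0.5423 -0.087   0.09  ]
knob tri [ 0.5426 -0.087   0.09  ]
```

```bash
cat >> h.py <<'E'
A=np.radians(-11.4);BX=np.array([np.cos(A),np.sin(A)]);BY=np.array([-np.sin(A),np.cos(A)])
BO=np.array([.5530,-.0318])
def box(x,y): return BO+x*BX+y*BY
def go(xy,z,yaw):
    "tool-axes shift (cm) and turn (deg) to world xy,z with tool x at yaw"
    o=get_obs();R=o["tool_rot"];d=R.T@(np.r_[xy,z]-o["ee_pos"])*100
    now=np.degrees(np.arctan2(R[1,0],R[0,0]));tu=-((yaw-now+90)%180-90)
    print("t",round(o["time_s"],2),"pos",o["ee_pos"].round(4),"yaw",now.round(1),"w",round(o["width"],4),"F",o["wrist_force"].round(1),"->",d.round(2),round(tu,1))
E
python3 - <<'E'
from h import *
import bench;print([k for k in dir(bench) if k[0]!='_'])
go(box(0,-.056),.13,-11.4)
E
python3 -m inch '[[45.9,-34.5,0,36],[45.9,-34.5,0,36],[45.9,-34.5,0,36],[45.9,-34.5,0,36],[45.9,-34.5,0,36],[45.9,-34.5,0,36],[45.9,-34.5,0,36],[45.9,-34.5,0,36]]' -0.3
python3 -c "
from h import *
go(box(0,-.056),.13,-11.4)"
```

```text
['Unreachable', 'camera_params', 'finish_job', 'get_obs', 'grasp_offset', 'snapshot']
t 0.1 pos [ 0.27   -0.5906  0.2088] yaw 24.6 w 0.0855 F [ 0.4 -0.7 -0.4] -> [ 45.68 -34.51   7.95] 36.0
time_s: 0.9
ee_pos: [0.4603, -0.2398, 0.2096]
tool_rot: [[0.98, -0.198, -0.0], [-0.198, -0.98, 0.0], [-0.0, -0.0, -1.0]]
wrist_force: [0.6, -0.0, 0.1]
width: 0.0556
gripper_force: 0.0
t 0.9 pos [ 0.4603 -0.2398  0.2096] yaw -11.4 w 0.0556 F [ 0.6 -0.   0.1] -> [  4.97 -16.63   7.96] -0.0
```

```bash
python3 -m inch '[[5,-16.6,2,0],[5,-16.6,4,0],[5,-16.6,8,0],[5,-16.6,8,0],[5,-16.6,8,0],[5,-16.6,8,0],[5,-16.6,8,0],[5,-16.6,8,0]]'
python3 - <<'E'
from h import *
print(grasp_offset)
go(box(0,-.056),.066,-11.4)
crop(snapshot("top"),300,160,130,110,3,"pics/a.png"); 
s=snapshot("side");crop(s,290,90,130,140,3,"pics/b.png")
a=cv2.imread("pics/a.png");b=cv2.imread("pics/b.png");h=max(a.shape[0],b.shape[0])
cv2.imwrite("pics/ab.png",np.hstack([cv2.copyMakeBorder(i,0,h-i.shape[0],0,0,0) for i in(a,b)]))
E
```

```text
time_s: 1.7
ee_pos: [0.5425, -0.0904, 0.1315]
tool_rot: [[0.98, -0.2, 0.003], [-0.2, -0.98, -0.001], [0.003, 0.0, -1.0]]
wrist_force: [-0.1, -0.6, 0.4]
width: 0.0557
gripper_force: 0.0
-0.0187
t 1.7 pos [ 0.5425 -0.0904  0.1315] yaw -11.5 w 0.0557 F [-0.1 -0.6  0.4] -> [-0.14 -0.36  6.55] -0.1
```

View pics/ab.png

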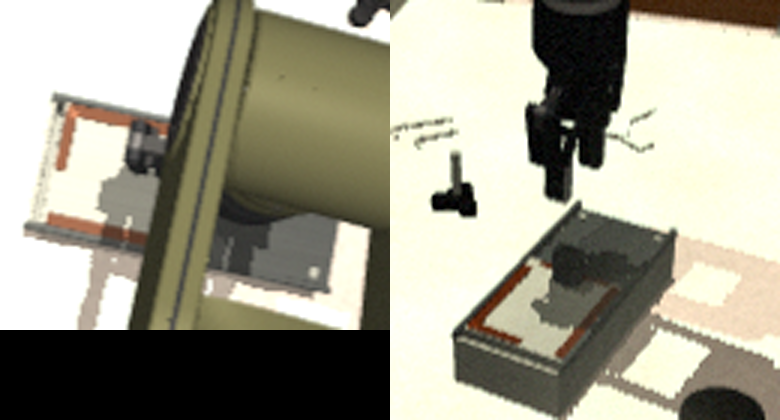

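```bash
python3 -m inch '[[-0.1,-0.4,0,0],[-0.1,-0.4,4,0],[-0.1,-0.4,7.1,0],[-0.1,-0.4,7.1,0],[-0.1,-0.4,7.1,0]]'
python3 -m inch '[[0,0,0,0],[0,0,0,0],[0,0,0,0],[0,0,0,0],[0,0,0,0],[0,0,0,0]]' 1
python3 -c "
from h import *
go(box(0,-.056),.06,-11.4)"
```

```text
time_s: 2.3
ee_pos: [0.5415, -0.085, 0.0591]
tool_rot: [[0.98, -0.199, -0.001], [-0.199, -0.98, 0.0], [-0.001, -0.0, -1.0]]
wrist_force: [-0.0, -0.4, 0.4]
width: 0.0552
gripper_force: 0.0
time_s: 2.9
ee_pos: [0.543, -0.0852, 0.0611]
tool_rot: [[0.98, -0.198, 0.003], [-0.198, -0.98, -0.001], [0.003, -0.0, -1.0]]
wrist_force: [-2.6, 0.8, 6.6]
width: 0.0138
gripper_force: 59.4
t 2.9 pos [ 0.543  -0.0852  0.0611] yaw -11.4 w 0.0138 F [-2.6  0.8  6.6] -> [-0.08  0.17  0.11] -0.0
```

```bash
python3 -m inch '[[0,0.4,-0.1,0],[0,0.8,-0.1,0],[0,1.2,-0.1,0],[0,1.5,-0.1,0],[0,1.5,-0.1,0]]'; python3 -m inch '[[0,-0.5,0,0],[0,-1,0,0],[0,-1.5,0,0],[0,-2.0,0,0],[0,-2.6,0,0],[0,-2.8,0,0],[0,-2.8,0,0]]'
python3 -c "
from h import *
go(box(0,-.045),.06,-11.4)"
```

```text
time_s: 3.4
ee_pos: [0.5405, -0.097, 0.0612]
tool_rot: [[0.98, -0.2, 0.005], [-0.2, -0.98, 0.006], [0.003, -0.007, -1.0]]
wrist_force: [3.9, 10.7, 1.6]
width: 0.0138
gripper_force: 59.2
time_s: 4.1
ee_pos: [0.5451, -0.0749, 0.0612]
tool_rot: [[0.98, -0.198, 0.002], [-0.198, -0.98, -0.006], [0.003, 0.005, -1.0]]
wrist_force: [-0.6, -8.6, 2.6]
width: 0.0134
gripper_force: 59.6
t 4.1 pos [ 0.5451 -0.0749  0.0612] yaw -11.4 w 0.0134 F [-0.6 -8.6  2.6] -> [-0.08  0.12  0.12] -0.0
```

```bash
for i in 1 2 ; do python3 -m inch '[[0,-0.1,0,0],[0,1,0,0],[0,2,0,0],[0,2.9,0,0],[0,3,0,0],[0,3,0,0]]'; python3 -m inch '[[0,-1,0,0],[0,-2,0,0],[0,-2.9,0,0],[0,-3.1,0,0],[0,-3.1,0,0],[0,-3,0,0]]'; done | grep -E 'ee_|force|width'
```

```text
ee_pos: [0.5403, -0.0978, 0.0611]
wrist_force: [5.0, 15.7, 3.8]
width: 0.0138
gripper_force: 60.2
ee_pos: [0.5451, -0.075, 0.0612]
wrist_force: [0.4, -4.4, 2.7]
width: 0.0139
gripper_force: 61.2
ee_pos: [0.5403, -0.0978, 0.0611]
wrist_force: [6.9, 15.5, 4.7]
width: 0.014
gripper_force: 61.6
ee_pos: [0.545, -0.0754, 0.0612]
wrist_force: [1.0, -6.2, 3.8]
width: 0.014
gripper_force: 62.0
```

```bash
for i in 1 2 ; do python3 -m inch '[[0,-0.3,0,0],[0,-0.3,0,0]]';python3 -m inch '[[0,1,0,0],[0,2,0,0],[0,3,0,0],[0,3.4,0,0],[0,3.4,0,0],[0,3.4,0,0]]'; python3 -m inch '[[0,-1,0,0],[0,-2,0,0],[0,-2.9,0,0],[0,-3.2,0,0],[0,-3.2,0,0],[0,-3.1,0,0]]'; done | grep -E 'ee_|wrist|width'
```

```text
ee_pos: [0.5451, -0.0749, 0.0612]
wrist_force: [-1.5, -18.6, 3.4]
width: 0.0137
ee_pos: [0.5403, -0.098, 0.0611]
wrist_force: [7.8, 17.7, 5.7]
width: 0.0136
ee_pos: [0.5451, -0.0749, 0.0612]
wrist_force: [1.3, -4.6, 5.2]
width: 0.0136
ee_pos: [0.5451, -0.0749, 0.0612]
wrist_force: [-2.0, -17.4, 3.8]
width: 0.0137
ee_pos: [0.5393, -0.1028, 0.0611]
wrist_force: [2.8, 1.2, 5.7]
width: 0.0139
ee_pos: [0.5451, -0.075, 0.0611]
wrist_force: [2.0, -5.9, 4.7]
width: 0.0138
```

Free now (past the outer stop). Slide fully open.

```bash
python3 -m inch '[[0,2,0,0],[0,4,0,0],[0,6,0,0],[0,8,0,0],[0,10,0,0],[0,11.2,0,0],[0,12,0,0],[0,12,0,0]]'; python3 -m inch '[[0,0.1,0,0],[0,0.1,0,0],[0,0.1,0,0]]'
python3 -c "
from h import *
p=get_obs()['ee_pos'][:2];print(np.linalg.norm(p-[.5451,-.0749]))
go(box(0,-.16),.06,-11.4)"
```

```text
time_s: 10.1
ee_pos: [0.5215, -0.1875, 0.0611]
tool_rot: [[0.98, -0.2, 0.003], [-0.2, -0.98, 0.007], [0.001, -0.007, -1.0]]
wrist_force: [3.7, 10.7, 9.1]
width: 0.0141
gripper_force: 61.8
time_s: 10.4
ee_pos: [0.5215, -0.1876, 0.0611]
tool_rot: [[0.98, -0.199, 0.003], [-0.199, -0.98, 0.007], [0.001, -0.007, -1.0]]
wrist_force: [4.1, 12.7, 8.8]
width: 0.0141
gripper_force: 61.8
0.1151158539574382
t 10.4 pos [ 0.5215 -0.1876  0.0611] yaw -11.5 w 0.0141 F [ 4.1 12.7  8.8] -> [0.01 0.11 0.11] -0.1
```

```bash
sed -i 's/radians(-11.4)/radians(-11.8)/; s/^BO=.*/BO=np.array([.5543,-.0308])/' h.py
python3 -m inch '[[0,0,0,0],[0,0,0,0],[0,0,-4,0],[0,0,-9,0],[0,-5,-12,0],[0,-10,-12,0],[0,-15,-12,0],[0,-15,-12,0]]' -0.3
cat >> h.py <<'E'
def blocks(name,zs=.03,roi=None):
    "bare aluminium tops: bright, unsaturated patches over the tray area -> rects in mm"
    t=snapshot("top");cv2.imwrite(f"pics/{name}.png",t);h=cv2.cvtColor(t,cv2.COLOR_BGR2HSV)
    m=((h[...,1]<60)&(h[...,2]>75)).astype(np.uint8);w=np.zeros_like(m)
    q=np.array([proj("top",[*c,.015]) for c in((.583,.323),(.555,.142),(.402,.167),(.434,.349))],np.int32)
    cv2.fillPoly(w,[q],1);m*=w
    for c in cv2.findContours(m,0,2)[0]:
        if cv2.contourArea(c)<25: continue
        P=np.array([ray("top",*p[0],zs)[:2] for p in c],np.float32);print(np.round(np.hstack([np.r_[r[0],r[1],r[2]] for r in[cv2.minAreaRect(P*1000)]]),1))
E
python3 - <<'E'
from h import *
blocks("t1");go((.5352,.3008),.10,-5)
E
```

```text
time_s: 11.2
ee_pos: [0.5497, -0.0402, 0.1795]
tool_rot: [[0.981, -0.194, -0.001], [-0.194, -0.981, 0.001], [-0.001, -0.001, -1.0]]
wrist_force: [-0.5, -1.3, -0.1]
width: 0.0553
gripper_force: 0.0
[461.9 253.9  16.4  28.3  81.5]
[517.4 178.9  16.5  28.4  78.1]
[535.4 302.2  16.6  28.3  84. ]
t 11.25 pos [ 0.5495 -0.0412  0.1791] yaw -11.2 w 0.0557 F [ 0.   0.  -0.4] -> [ -8.03 -33.27   7.93] -6.2
```

```bash
python3 -c "
from h import *
go((.5177,.1785),.06,-11.5)"
python3 -m inch '[[-7.4,-20.8,0,0.3],[-7.4,-20.8,5,0.3],[-7.4,-20.8,8,0.3],[-7.4,-20.8,12,0.3],[-7.4,-20.8,12,0.3],[-7.4,-20.8,12,0.3],[-7.4,-20.8,12,0.3]]'
python3 -c "
from h import *
go((.5177,.1785),.018,-11.5)"
```

```text
t 11.25 pos [ 0.5495 -0.0412  0.1791] yaw -11.2 w 0.0557 F [ 0.   0.  -0.4] -> [ -7.36 -20.93  11.93] 0.3
time_s: 11.95
ee_pos: [0.5165, 0.1739, 0.057]
tool_rot: [[0.979, -0.202, -0.006], [-0.202, -0.979, -0.002], [-0.005, 0.003, -1.0]]
wrist_force: [-1.1, -0.4, 0.1]
width: 0.0557
gripper_force: 0.0
t 11.95 pos [0.5165 0.1739 0.057 ] yaw -11.7 w 0.0557 F [-1.1 -0.4  0.1] -> [ 0.04 -0.49  3.9 ] -0.2
```

```bash
python3 -m inch '[[0,-0.1,0,0],[0,-0.1,2,0],[0,-0.1,3.5,0],[0,-0.1,4.1,0],[0,-0.1,4.1,0],[0,-0.1,4.1,0]]'
python3 -m inch '[[0,0,0,0],[0,0,0,0],[0,0,0,0],[0,0,0,0],[0,0,0,0]]' 1
python3 -m inch '[[0,0,-2,0],[0,0,-5,0],[0,0,-9,0],[0,0,-10,0],[0,0,-10,0]]'
python3 -c "
from h import *
go(box(-.028,.03),.1,-11.8)"
```

```text
time_s: 12.55
ee_pos: [0.5195, 0.1754, 0.0196]
tool_rot: [[0.979, -0.204, 0.001], [-0.204, -0.979, 0.0], [0.001, -0.0, -1.0]]
wrist_force: [0.6, 0.3, -0.4]
width: 0.0558
gripper_force: 0.0
time_s: 13.05
ee_pos: [0.5189, 0.1758, 0.019]
tool_rot: [[0.979, -0.203, 0.0], [-0.203, -0.979, 0.0], [0.0, -0.0, -1.0]]
wrist_force: [0.8, 0.6, 0.1]
width: -0.0003
gripper_force: 0.0
time_s: 13.55
ee_pos: [0.5206, 0.1762, 0.1216]
tool_rot: [[0.979, -0.203, 0.005], [-0.203, -0.979, 0.001], [0.005, -0.002, -1.0]]
wrist_force: [-0.2, 0.5, 0.7]
width: -0.0
gripper_force: 0.0
t 13.55 pos [0.5206 0.1762 0.1216] yaw -11.7 w -0.0 F [-0.2  0.5  0.7] -> [ 4.7  16.58  2.15] 0.1
```

```bash
python3 -m inch '[[0,4,-5,0],[0,9,-5,0],[0,14,-5,0],[0,19,-5,0],[0,19,-5,0]]' -0.3
python3 - <<'E'
from h import *
blocks("t2");crop(cv2.imread("pics/t2.png"),165,160,260,130,3,"pics/t2c.png")
E
```

```text
time_s: 14.05
ee_pos: [0.4782, -0.0138, 0.1668]
tool_rot: [[0.978, -0.208, -0.003], [-0.208, -0.978, -0.001], [-0.003, 0.001, -1.0]]
wrist_force: [-1.1, 1.0, -0.0]
width: 0.0553
gripper_force: 0.0
[462.1 253.9  16.4  28.6  81.5]
[517.4 178.9  16.5  28.4  78.1]
[535.6 302.5  16.5  28.3  85.2]
```

View pics/t2c.png

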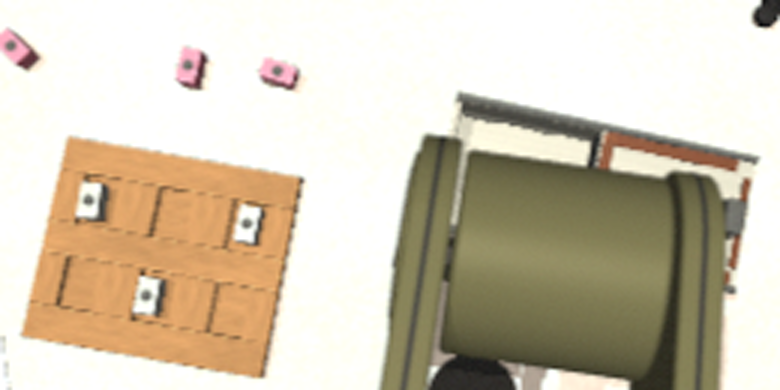

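```bash
python3 -m inch '[[0,-5,0,0],[0,-10,0,0],[0,-15,2,0],[0,-19,5,0],[0,-19,10,0],[0,-19,13,0],[0,-19,15,0],[0,-19,15,0]]'
python3 - <<'E'
from h import *
s=snapshot("side");crop(s,250,170,160,140,4,"pics/s3.png");go((.5177,.1785),.018,-11.5)
E
```

```text
time_s: 14.9
ee_pos: [0.5141, 0.1761, 0.0133]
tool_rot: [[0.979, -0.202, -0.01], [-0.202, -0.979, -0.002], [-0.01, 0.004, -1.0]]
wrist_force: [-0.8, -0.3, -0.1]
width: 0.0557
gripper_force: 0.0
t 14.95 pos [0.5163 0.1763 0.016 ] yaw -11.7 w 0.0556 F [-1.1 -0.1  1.2] -> [ 0.09 -0.24 -0.21] -0.2
```

View pics/s3.png

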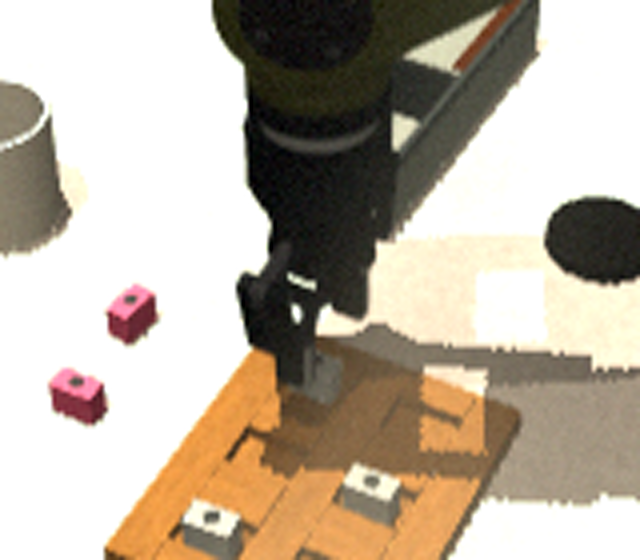

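```bash
python3 - <<'E'
from h import *
o=get_obs();R=o["tool_rot"];p=o["ee_pos"];c=lambda q:((q-[250,170])*4).round()
for z in(0,.006,.012,.018,.025):
    print(z,[c(proj("side",p+R@[x,-.028-d,-z])) for d in(0,.014) for x in(-.011,.011)])
print("block top",c(proj("side",[.5177,.1785,.03])))
E
```

```text
0 [array([308., 411.]), array([275., 397.]), array([296., 427.]), array([263., 413.])]
0.006 [array([308., 404.]), array([275., 390.]), array([296., 420.]), array([262., 406.])]
0.012 [array([308., 397.]), array([275., 382.]), array([296., 413.]), array([262., 399.])]
0.018 [array([308., 389.]), array([274., 375.]), array([296., 406.]), array([262., 391.])]
0.025 [array([308., 381.]), array([274., 367.]), array([295., 397.]), array([261., 383.])]
block top [312. 357.]
```

```bash
for i in 1 2 3; do python3 -m inch '[[0,0,0.3,0],[0,0,0.5,0],[0,0,0.5,0],[0,0,0.5,0]]' | grep -E 'ee_|wrist'; done
python3 - <<'E'
from h import *
s=snapshot("side");crop(s,250,170,160,140,4,"pics/s4.png");go((.5177,.1785),.018,-11.5)
E
```

```text
ee_pos: [0.5196, 0.1758, 0.0149]
wrist_force: [-0.9, 0.3, 1.0]
ee_pos: [0.5188, 0.1757, 0.0088]
wrist_force: [-0.0, -0.5, 0.3]
ee_pos: [0.5188, 0.1757, 0.0038]
wrist_force: [-0.3, 0.3, 0.3]
t 16.2 pos [0.5189 0.1757 0.0039] yaw -11.7 w 0.0552 F [-0.1  0.5 -0.3] -> [-0.17 -0.25 -1.41] -0.2
```

View pics/s4.png

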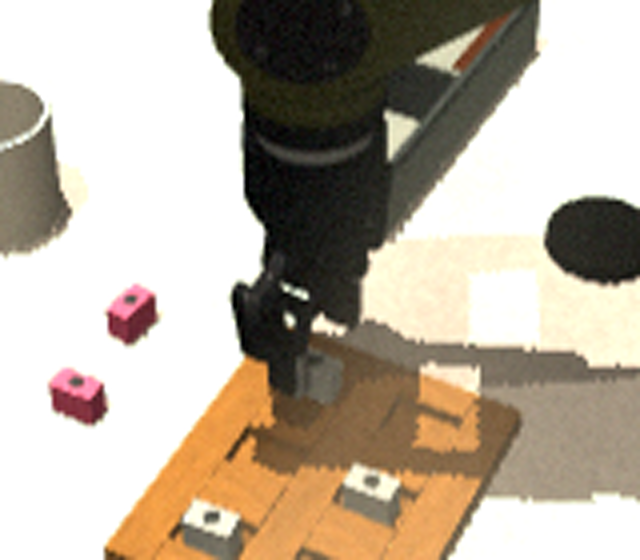

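```bash
python3 -m inch '[[-0.2,-0.2,0,0],[-0.2,-0.2,0,0],[-0.2,-0.2,0,0],[-0.2,-0.2,0,0],[-0.2,-0.2,0,0],[-0.2,-0.2,0,0]]' 1
python3 -m inch '[[0,0,-2,0],[0,0,-5,0],[0,0,-9,0],[0,0,-12,0],[0,0,-12,0]]'
python3 -c "
from h import *
go(box(-.028,.03),.1,-11.8)"
```

```text
time_s: 16.8
ee_pos: [0.5175, 0.1782, 0.0042]
tool_rot: [[0.979, -0.203, 0.0], [-0.203, -0.979, 0.0], [0.0, -0.0, -1.0]]
wrist_force: [-0.8, 1.2, 2.8]
width: 0.0135
gripper_force: 58.9
time_s: 17.3
ee_pos: [0.5209, 0.1788, 0.1296]
tool_rot: [[0.979, -0.203, 0.01], [-0.203, -0.979, 0.002], [0.009, -0.004, -1.0]]
wrist_force: [0.5, -0.1, 0.9]
width: 0.0139
gripper_force: 58.6
t 17.3 pos [0.5209 0.1788 0.1296] yaw -11.7 w 0.0139 F [ 0.5 -0.1  0.9] -> [ 4.71 16.85  2.94] 0.1
```

```bash
python3 -m inch '[[0,0,0,0]]' >/dev/null; python3 -c "
from h import *
go(box(-.03,0),.06,-11.8)"
```

```text
t 17.4 pos [0.5177 0.1781 0.1244] yaw -11.7 w 0.0134 F [-1.   0.9 -0.4] -> [ 4.83 19.71  6.44] 0.1
```

```bash
python3 -m inch '[[1.2,5,0,0],[2.4,10,0,0],[3.6,15,0,0],[4.8,19.7,1,0.1],[4.8,19.7,3,0.1],[4.8,19.7,5,0.1],[4.8,19.7,6.4,0.1],[4.8,19.7,6.4,0.1]]' >/dev/null; python3 -m inch '[[0,0,0,0],[0,0,0,0]]';  python3 -c "
from h import *
go(box(-.03,0),.006,-11.8)"
```

```text
time_s: 18.4
ee_pos: [0.525, -0.0243, 0.0608]
tool_rot: [[0.979, -0.204, 0.002], [-0.204, -0.979, -0.0], [0.002, -0.0, -1.0]]
wrist_force: [0.0, -0.1, -0.6]
width: 0.0134
gripper_force: 58.7
t 18.4 pos [ 0.525  -0.0243  0.0608] yaw -11.8 w 0.0134 F [ 0.  -0.1 -0.6] -> [-0.01  0.04  5.48] 0.0
```

```bash
python3 -m inch '[[0,0,2,0],[0,0,4,0],[0,0,5.2,0],[0,0,5.4,0],[0,0,5.4,0],[0,0,5.4,0]]'; python3 -m inch '[[0,0,0,0],[0,0,0,0],[0,0,0,0],[0,0,-4,0],[0,0,-8,0],[0,0,-12,0],[0,0,-12,0],[0,0,-12,0]]' 0.3
python3 - <<'E'
from h import *
blocks("t5");go((.4622,.2527),.06,-8.5)
E
```

```text
time_s: 19.0
ee_pos: [0.5253, -0.0246, 0.0071]
tool_rot: [[0.979, -0.205, 0.002], [-0.205, -0.979, -0.0], [0.002, -0.0, -1.0]]
wrist_force: [-0.3, 0.4, -0.2]
width: 0.0137
gripper_force: 58.7
time_s: 19.8
ee_pos: [0.5252, -0.0247, 0.1276]
tool_rot: [[0.979, -0.205, 0.003], [-0.205, -0.979, -0.0], [0.003, -0.0, -1.0]]
wrist_force: [-0.1, 1.1, -0.8]
width: 0.0296
gripper_force: 0.0
[461.9 253.9  16.4  28.3  81.5]
[535.4 302.2  16.6  28.3  84. ]
t 19.85 pos [ 0.524  -0.0245  0.1257] yaw -11.8 w 0.0299 F [-0.2 -0.5  0.4] -> [-11.73 -25.87   6.57] -3.3
```

```bash
python3 -m inch '[[-2.3,-5,0,-3.3],[-4.6,-10,0,-3.3],[-6.9,-15,0,-3.3],[-9.2,-20,0,-3.3],[-11.7,-25.9,1,-3.3],[-11.7,-25.9,3,-3.3],[-11.7,-25.9,6.5,-3.3],[-11.7,-25.9,6.5,-3.3]]' -0.2 >/dev/null; python3 -m inch '[[0,0,0,0],[0,0,0,0]]' >/dev/null;  python3 -c "
from h import *
go((.4622,.2527),.004,-8.5)"
```

```text
t 20.85 pos [0.4637 0.2526 0.0619] yaw -8.6 w 0.051 F [0.8 0.6 0.7] -> [-0.16  0.01  5.79] -0.1
```

```bash
python3 -m inch '[[-0.2,0,2,0],[-0.2,0,4,0],[-0.2,0,5.5,0],[-0.2,0,5.8,0],[-0.2,0,5.8,0],[-0.2,0,5.8,0]]'|grep -E "ee_|wrist"; python3 -m inch '[[0,0,0,0],[0,0,0,0],[0,0,0,0],[0,0,0,0],[0,0,0,0]]' 1
python3 -m inch '[[0,0,-2,0],[0,0,-5,0],[0,0,-9,0],[0,0,-12,0],[0,0,-12,0],[0,0,-12,0]]'|grep -E "width"
python3 -c "
from h import *
go(box(0,0),.06,-11.8)"
```

```text
ee_pos: [0.4619, 0.2535, 0.0041]
wrist_force: [0.5, 0.1, 0.1]
time_s: 21.95
ee_pos: [0.4615, 0.2536, 0.0038]
tool_rot: [[0.989, -0.148, 0.001], [-0.148, -0.989, 0.001], [0.001, -0.001, -1.0]]
wrist_force: [-0.8, -0.7, 5.7]
width: 0.0138
gripper_force: 58.8
width: 0.0136
t 22.55 pos [0.461  0.2533 0.1231] yaw -8.5 w 0.0136 F [ 0.1  0.3 -1.2] -> [13.43 26.71  6.31] 3.3
```

```bash
python3 -m inch '[[2.5,5,0,3.3],[5,10,0,3.3],[7.5,15,0,3.3],[10,20,0,3.3],[13.6,26.7,1,3.3],[13.6,26.7,2,3.3],[13.6,26.7,4,3.3],[13.6,26.7,6,3.3]]' >/dev/null; python3 -m inch '[[0,0,0,0],[0,0,0,0],[0,0,0,0]]' |grep width;  python3 -c "
from h import *
go(box(.0015,0),.006,-11.8)"
```

```text
width: 0.0136
t 23.65 pos [ 0.556  -0.0307  0.0633] yaw -11.8 w 0.0136 F [-0.2  0.8 -0.7] -> [-0.02  0.05  5.73] 0.0
```

```bash
python3 -m inch '[[0,0,2,0],[0,0,4,0],[0,0,5.3,0],[0,0,5.7,0],[0,0,5.7,0],[0,0,5.7,0]]'|grep -E "ee_|force|wid"; python3 -m inch '[[0,0,0,0],[0,0,0,0],[0,0,0,0],[0,0,-4,0],[0,0,-8,0],[0,0,-12,0],[0,0,-12,0],[0,0,-12,0]]' 0.3 |grep -E "ee_|wid"
python3 - <<'E'
from h import *
blocks("t6");go((.5352,.3010),.06,-5.4)
E
```

```text
ee_pos: [0.5567, -0.031, 0.007]
wrist_force: [0.7, -0.9, 0.7]
width: 0.0134
gripper_force: 58.8
ee_pos: [0.5567, -0.0312, 0.1277]
width: 0.03
[535.4 302.2  16.6  28.3  84. ]
t 25.1 pos [ 0.5555 -0.031   0.1258] yaw -11.8 w 0.0301 F [-0.  -0.7 -0.4] -> [ -8.8  -32.08   6.58] -6.4
```

```bash
python3 -m inch '[[-1.3,-5,0,-6.4],[-2.6,-10,0,-6.4],[-3.9,-15,0,-6.4],[-5.2,-20,0,-6.4],[-6.5,-25,0,-6.4],[-8.8,-32,3,-6.4],[-8.8,-32,6.5,-6.4],[-8.8,-32,6.5,-6.4]]' -0.2 >/dev/null; python3 -m inch '[[0,0,0,0],[0,0,0,0],[0,0,0,0]]' >/dev/null;  python3 -c "
from h import *
go((.5352,.3010),.004,-5.4)"
```

```text
t 26.2 pos [0.5366 0.2995 0.0624] yaw -5.5 w 0.0513 F [-0.2  0.1 -0.3] -> [-0.16 -0.14  5.84] -0.1
```

```bash
python3 -m inch '[[-0.2,-0.1,2,0],[-0.2,-0.1,4,0],[-0.2,-0.1,5.5,0],[-0.2,-0.1,5.8,0],[-0.2,-0.1,5.8,0],[-0.2,-0.1,5.8,0]]'|grep -E "ee_|wrist"; python3 -m inch '[[0,0,0,0],[0,0,0,0],[0,0,0,0],[0,0,0,0],[0,0,0,0]]' 1
python3 -m inch '[[0,0,-2,0],[0,0,-5,0],[0,0,-9,0],[0,0,-12,0],[0,0,-12,0],[0,0,-12,0]]'|grep -E "width"
python3 -c "
from h import *
go(box(.0315,0),.06,-11.8)"
```

```text
ee_pos: [0.5344, 0.3016, 0.0042]
wrist_force: [-0.3, 0.0, 0.7]
time_s: 27.3
ee_pos: [0.5339, 0.3018, 0.0039]
tool_rot: [[0.996, -0.094, 0.001], [-0.094, -0.996, 0.001], [0.001, -0.001, -1.0]]
wrist_force: [-0.1, -0.4, 5.1]
width: 0.0139
gripper_force: 58.7
width: 0.0139
t 27.9 pos [0.5335 0.3015 0.1233] yaw -5.4 w 0.0139 F [-0.1  0.2 -1.1] -> [ 8.34 33.24  6.32] 6.4
```

```bash
python3 -m inch '[[1.2,5,0,6.4],[2.4,10,0,6.4],[3.6,15,0,6.4],[4.8,20,0,6.4],[6,25,0,6.4],[8.3,33.2,0,6.4],[8.3,33.2,1,6.4],[8.3,33.2,1,6.4]]' >/dev/null; python3 -m inch '[[0,0,0,0],[0,0,2,0],[0,0,4,0],[0,0,5,0],[0,0,5,0],[0,0,5,0]]' |grep width;  python3 - <<'E'
from h import *
go(box(.0315,0),.006,-11.8)
t=cv2.vconcat([snapshot("top")[170:280,290:430],snapshot("side")[120:230,290:430]])
crop(t,0,0,140,220,2.7,"pics/p7.png")
E
```

```text
width: 0.0135
t 29.3 pos [ 0.5846 -0.0361  0.063 ] yaw -11.8 w 0.0135 F [-0.3  0.2  1.4] -> [0.08 0.1  5.7 ] 0.0
```

View pics/p7.png

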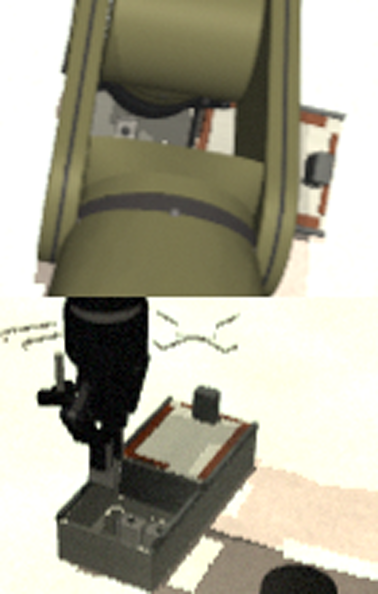

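```bash
python3 -m inch '[[0.1,0.1,2,0],[0.1,0.1,4,0],[0.1,0.1,5.3,0],[0.1,0.1,5.7,0],[0.1,0.1,5.7,0],[0.1,0.1,5.7,0]]'|grep -E "ee_|force|wid"; python3 -m inch '[[0,0,0,0],[0,0,0,0],[0,0,0,0],[0,0,-4,0],[0,0,-8,0],[0,0,-12,0],[0,0,-12,0],[0,0,-12,0]]' 0.3 |grep -E "ee_|wid"
python3 -m inch '[[0,-5,0,0],[0,-10,0,0],[0,-15,0,0],[0,-20,0,0],[0,-25,0,0],[0,-25,0,0],[0,-25,0,0]]' | grep ee_
python3 - <<'E'
from h import *
t=snapshot("top");s=snapshot("side")
crop(t,160,160,270,140,2.8,"pics/a8.png");crop(s,290,150,110,90,3.5,"pics/b8.png")
a=cv2.imread("pics/a8.png");b=cv2.imread("pics/b8.png")
b=cv2.resize(b,(240,197));a=a[:390];c=np.zeros((590,756,3),np.uint8);c[:a.shape[0],:a.shape[1]]=a;c[392:589,:240]=b
cv2.imwrite("pics/p8.png",c)
E
```

```text
ee_pos: [0.5864, -0.0382, 0.0068]
wrist_force: [0.8, 0.4, 1.5]
width: 0.0136
gripper_force: 107.7
ee_pos: [0.5861, -0.0383, 0.1273]
width: 0.0305
ee_pos: [0.6351, 0.2073, 0.1231]
```

View pics/p8.png

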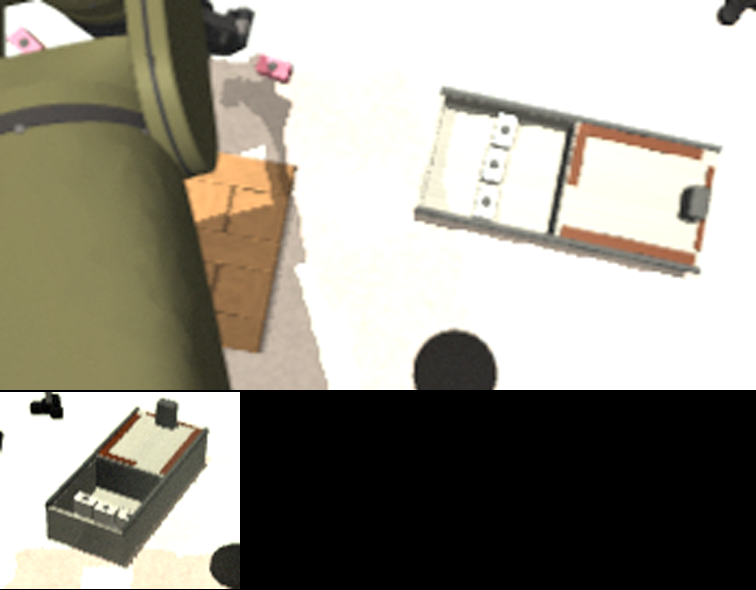

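The three blocks stand in a row in the bay (top crop about 485–505, 130–200), and the cover is open with its knob at (693,203). Next I'll shut the cover.

```bash
python3 -m inch '[[0,5,0,0],[0,10,0,0],[0,15,0,0],[0,20,0,0],[0,25,0,0],[0,30,0,0],[0,35,0,0],[0,40,0,0]]' -0.3 >/dev/null; python3 -m inch '[[0,0,0,0],[0,0,0,0],[0,0,0,0]]' >/dev/null
python3 -c "
from h import *
go((.5215,-.1876),.061,-11.8)"
```

```text
t 32.7 pos [ 0.554  -0.1847  0.1255] yaw -11.9 w 0.0557 F [-0.9  0.7 -0.4] -> [-3.11  0.95  6.46] -0.1
```

```bash
python3 -m inch '[[-1.5,0.9,0,0],[-3.1,0.9,0,0],[-3.1,0.9,1,0],[-3.1,0.9,2,0],[-3.1,0.9,4,0],[-3.1,0.9,6,0],[-3.1,0.9,6.4,0],[-3.1,0.9,6.4,0]]' |grep -E "ee_|wrist"; python3 -m inch '[[0,0,0,0],[0,0,0,0],[0,0,0,0],[0,0,0,0],[0,0,0,0]]' 1 |grep -E "ee_|force|wid"
python3 -m inch '[[0,-2,0,0],[0,-4,0,0],[0,-6,0,0],[0,-8,0,0],[0,-10,0,0],[0,-11,0,0],[0,-11.6,0,0],[0,-11.8,0,0]]' |grep -E "ee_|force|wid"
python3 -c "
from h import *
go((.5451,-.0749),.061,-11.8)"
```

```text
ee_pos: [0.5219, -0.1865, 0.0603]
wrist_force: [-0.4, 0.5, 0.4]
ee_pos: [0.5233, -0.1878, 0.0634]
wrist_force: [-0.6, 0.6, 5.4]
width: 0.0134
gripper_force: 59.4
ee_pos: [0.5468, -0.0752, 0.0634]
wrist_force: [-5.0, -16.5, 6.1]
width: 0.0136
gripper_force: 59.9
t 34.8 pos [ 0.5468 -0.0752  0.0634] yaw -11.7 w 0.0136 F [ -5.  -16.5   6.1] -> [-0.17  0.    0.24] 0.1
```

```bash
python3 -m inch '[[0,0.1,0,0],[0,0.1,0,0]]' |grep -E "ee_|wrist"; python3 -m inch '[[0,0,0,0],[0,0,0,0],[0,0,0,0],[0,0,0,0],[0,0,-3,0],[0,0,-8,0],[0,0,-12,0],[0,0,-12,0]]' -0.3 |grep -E "ee_|wid"
python3 -m inch '[[0,-5,0,0],[0,-10,0,0],[0,-15,0,0],[0,-20,0,0],[0,-25,0,0],[0,-30,0,0],[0,-30,0,0],[0,-30,0,0]]' | grep ee_
python3 - <<'E'
from h import *
t=snapshot("top");crop(t,290,160,140,120,4,"pics/p9.png");go(box(0,0),.2,-11.8)
E
```

```text
ee_pos: [0.5468, -0.0753, 0.0634]
wrist_force: [-3.4, -7.3, 4.8]
ee_pos: [0.5506, -0.0735, 0.1899]
width: 0.0557
ee_pos: [0.6072, 0.2219, 0.1806]
t 36.65 pos [0.6073 0.2208 0.1808] yaw -11.8 w 0.0556 F [ 0.5 -0.5 -0.1] -> [-0.05 25.71 -1.89] 0.0
```

View pics/p9.png

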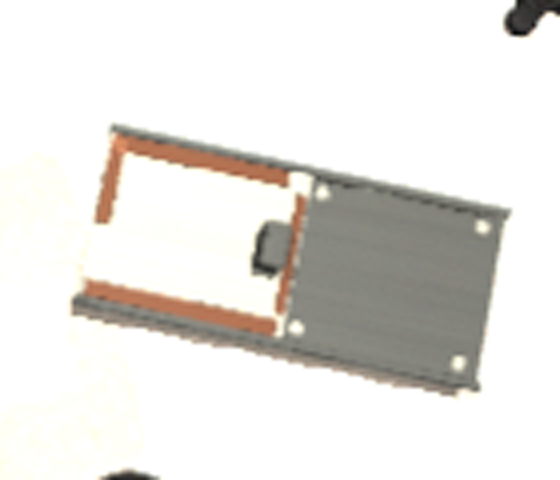

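The picture shows the cover flush at the bay's far end, with the knob at (272,248) and all four corner screws of the closed block showing. It is shut and the arm is clear.

```bash
python3 -c "
from bench import *
print(finish_job())"
```

```text
the job is handed in; nothing more can be done
None
```

I worked the cover free, slid it open, put all three spacer blocks found in the tray into the bay, slid the cover fully shut and handed the job in at about 37 s; the hand-in call returned no verdict.

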